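# Space two refractory blocks from a fence with a saddle gauge

### The arm

A 7-joint arm with a two-finger parallel gripper is mounted at the origin on a cart in front of the work surface, level with it; the furniture and walls round the work are solid. World frame = base frame: x ahead of the robot, y to its left, z up, the work surface at z = 0. Lengths are in mm, angles in rad, forces in N, time in s.
With the tool pointing down it reaches from about 400 to 875 mm from the base axis. Payload 19.3 kg.
Tool frame: the origin (TCP) lies at the very end of the fingers, on their centre line; the grasp point (between the pads) lies 19 mm behind it (grip_point_offset is the z of the grasp point in the tool frame, in mm); z points along the fingers, x is the direction in which the jaws open and shut, and the axes are right-handed (so a half turn about z gives the same grasp; the last joint's range is limited). The gripper opens to 85 mm and grips with 20 to 120 N. Pads are 22 mm wide; open, the fingers measure 114 mm over their backs; the gripper's body (76 mm by 85 mm) begins 54 mm behind the grasp point. The pads swing forward as they close: fully open they stand 13 mm farther back than shut.
Start: joints at [-1.316, 0.521, -0.036, 1.599, 0.021, 1.021, -0.113], TCP at [199.468, 592.307, 231.291] pointing down, gripper open.
Joint ranges: [-2.91, 2.91], [-0.3, 2.13], [-1.5, 1.42], [0.17, 2.43], [-1.26, 4.41], [0.16, 1.93], [-2.52, 2.52]. Speed limits (rad/s): [1.89, 1.89, 2.39, 2.39, 3.01, 3.01, 3.01].

### API

Orientations are given as a 3x3 rotation matrix whose columns are the frame's x, y, z axes.
In Python, from workcell import movep, movel, goto_joints, open_gripper, clamp, wait, inverse_kinematics, read_state, camera, PlanningError, finish_job, grip_point_offset gives the robot as it stands. Calls block until the motion is done:
- movep(position, orientation): joint-space move of the TCP to a pose.
- movel(position, frame=None, max_speed=150, guard=None): straight line of the TCP; frame=None keeps the orientation; max_speed is the mean speed in mm/s. With guard (N) it stops when the force on the tool has changed by that much, and returns True; else False.
- goto_joints(angles): joint-space move.
- open_gripper() and clamp(): open the fingers fully, or close them until they stop; the grip force is fixed at half the most.
- wait(seconds).
- inverse_kinematics(position, orientation): joint angles nearest the present ones, or None.
- read_state(): the state.
- camera(name): name is "side" or "top"; returns a dict with "image" (480x640x3 uint8, blue, green, red), "range_z" (480x640 float32, mm along the optical axis (not along the pixel's ray), 0 where there is no reading), "fx", "fy", "cx", "cy" (pixels), "cam_to_world" (4x4, takes a point from camera to world coordinates). Camera axes: x right, y up, looking along -z (the intrinsics and any distortion apply to the point x, -y, -z); pixel columns grow to the right and rows downward; lengths in mm; the calibration is good to about 2 mm. A picture is of the moment at which its call begins.
A pose or a line that the arm cannot do raises PlanningError and nothing moves.
- finish_job(): hands the job in, once; it reports no verdict.
The state is a dict: "time": time; "qpos": joint angles; "qvel": joint speeds; "joint_efforts": joint torques, N m; "eef_pos": TCP position; "tool_rot": TCP orientation; "ft_force": force on the tool from outside, world axes, zero at the start; "torque": the same for the moment, N m; "finger_gap": finger opening in mm.
Only numpy, scipy, OpenCV 4.12 (cv2) and the standard library are available. Lean on these libraries where they do the work, as an engineer would, in place of code of your own. Each camera call takes 0.05 s, during which the arm holds its last target. There are 200 camera calls.

### The job

Hold the orange saddle gauge by its handle and use it to space the two yellow blocks along the board: lower it astride the block nearer the steel fence and slide that block towards the fence until the gauge's leading leg bears on the fence, which leaves a 40 mm gap; then step the gauge to the second block and set the same 40 mm gap between it and the first. Leave both blocks flat on the board and square to the fence, and stand the gauge back upright on the bare bench top, off the board.

Things in the scene. Friction and masses are not known exactly. Their poses are not given: they have to be found in the camera images.
- fence_face (a point): Middle of the inner face of a steel fence bar (100 mm long, 26 mm high) fixed across the left end of a white board (320 x 110 mm, 12 mm thick) that lies fixed on the bench, its length roughly right to left. The point is 25 mm above the bench. +x points along the board into the fence, so the row of blocks lies on the -x side, on the line through this point; z up.
- block_1_mid (a point): Centre of the loose yellow block nearer the fence: 30 mm along the row (its x), 68 mm across it (y), 26 mm high, about 100 g, flat on the board (centre 13 mm above the board's top). Its x points towards the fence within about 9 degrees. It starts 60 to 85 mm clear of the fence.
- block_2_mid (a point): Centre of the second yellow block, alike in size and axes, loose on the board farther from the fence. It starts at least 55 mm clear of the first block. (A blue fume hood hangs low over the bench beyond the board: swing round on the near side of it.)
- gauge_grip (a point): Middle of the handle of the loose orange saddle gauge (not the blue one), 70 mm above its feet; z up. Along its x: leg 20, slot 50, leg 20 mm (same both ways); 60 mm wide in y, slot 36 mm deep, bridge top at 48 mm. Handle 24 mm thick in x, 46 mm in y, from 48 to 92 mm up. With the rear leg pushing a block and the leading leg touching the part ahead, the gap is 40 mm. Stands upright, 120 g.

How it is judged (in metres and radians):
On the way, in this order (a step that is already met when the one before it is completed fails the run):
1. the orange gauge is astride the block nearer the fence, and that block stands 40 mm (within 10 mm) from the fence (x of block_1_mid in the frame of fence_face between -0.065 and -0.045 m and x of gauge_grip in the frame of block_1_mid between -0.02 and 0.02 m and y of gauge_grip in the frame of block_1_mid between -0.04 and 0.04 m and z of gauge_grip in the frame of block_1_mid below 0.073 m), for 0.1 s.
2. the orange gauge is astride the second block, and that block stands 40 mm (within 10 mm) from the first (x of block_2_mid in the frame of block_1_mid between -0.08 and -0.06 m and x of gauge_grip in the frame of block_2_mid between -0.02 and 0.02 m and y of gauge_grip in the frame of block_2_mid between -0.04 and 0.04 m and z of gauge_grip in the frame of block_2_mid below 0.073 m), for 0.1 s.
At the end, for the whole second after the job is handed in: The gaps between fence and first block and between first and second block are each 40 mm within 10 mm; both blocks lie flat on the board, square to the fence within 10 degrees and within 35 mm of the board's middle line; the orange gauge stands upright on the bare bench top, off the board (x of block_1_mid in the frame of fence_face between -0.065 and -0.045 m and x of block_2_mid in the frame of block_1_mid between -0.08 and -0.06 m and y of block_1_mid in the frame of fence_face between -0.035 and 0.035 m and angle between the x axis of each of block_1_mid, block_2_mid and the x axis of fence_face, either way round below 0.175 rad and angle between each of block_1_mid, block_2_mid's own z axis and vertical below 0.1 rad and y of block_2_mid in the frame of fence_face between -0.035 and 0.035 m and height (world z) of gauge_grip between 0.062 and 0.077 m and angle between gauge_grip's own z axis and vertical below 0.15 rad); the robot touches nothing.
It also fails if it takes over 58 s, if anything falls off the work surface, if the arm or the gripper's body presses on something with over 40 N, if the wrist force passes 120 N, or if a joint passes its speed limit or range.

## Working session

There is one attempt and no reset: what is moved stays moved. The work goes in short steps, each a Python script; the robot and the scene stay as the last script left them, time stands still between calls to the robot, and variables do not carry over. Pictures are saved under pics/ and viewed, about 8 in all and at most 12, crops included, and the job is handed in when it is done.

```bash
mkdir -p pics; ls
python3 - <<'E'
from workcell import *
import cv2,numpy as np
for n in ["top","side"]:
    c=camera(n); cv2.imwrite(f"pics/{n}0.png",c["image"]); np.savez(f"pics/{n}0.npz",**c)
    print(n,c["fx"],c["fy"],c["cx"],c["cy"],[k for k in c]); print(np.round(c["cam_to_world"],3))
print(read_state()); print(grip_point_offset)
E
```

```text
pics
top 446.5465119998129 446.5465119998129 315.43470125618677 237.831541758711 ['image', 'range_z', 'fx', 'fy', 'cx', 'cy', 'cam_to_world']
[[-1.70000e-02  9.80000e-01 -1.96000e-01  3.74697e+02]
 [-9.99000e-01 -1.10000e-02  3.40000e-02 -7.78100e+00]
 [ 3.10000e-02  1.97000e-01  9.80000e-01  9.39358e+02]
 [ 0.00000e+00  0.00000e+00  0.00000e+00  1.00000e+00]]
side 547.3524048491322 547.3524048491322 313.48318953092354 228.30517961499856 ['image', 'range_z', 'fx', 'fy', 'cx', 'cy', 'cam_to_world']
[[-9.88000e-01  8.50000e-02 -1.27000e-01  3.93848e+02]
 [-1.52000e-01 -4.94000e-01  8.56000e-01  9.24810e+02]
 [ 1.00000e-02  8.65000e-01  5.01000e-01  6.41834e+02]
 [ 0.00000e+00  0.00000e+00  0.00000e+00  1.00000e+00]]
{'time': 0.1, 'qpos': array([-1.31617464,  0.52195943, -0.03631542,  1.59990786,  0.02118026,
        1.02107703, -0.11279626]), 'qvel': array([ 6.70386199e-04, -2.84907396e-03, -1.97050279e-03,  3.89543600e-06,
       -9.24613328e-04,  9.16578553e-05, -3.42602337e-04]), 'joint_efforts': array([ 3.15105317e-03, -9.28481054e+01,  1.98429264e+00, -3.70530009e+01,
        1.82628521e-02,  5.35631945e-03,  2.75511667e-05]), 'eef_pos': array([199.40595442, 592.0470318 , 230.79572594]), 'tool_rot': array([[ 3.19166935e-01,  9.47698476e-01, -2.56512053e-04],
       [ 9.47698019e-01, -3.19167033e-01, -9.32936329e-04],
       [-9.66012529e-04,  5.46664641e-05, -9.99999532e-01]]), 'ft_force': array([ 0.63835694, -0.10571503, -0.00550024]), 'torque': array([-0.04429577, -0.01549008,  0.00268342]), 'finger_gap': 85.27783396146985}
-18.700000000000003
```

View pics/top0.png

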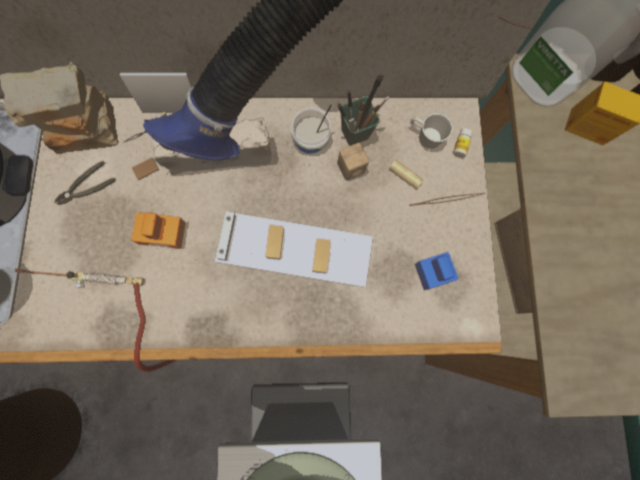

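View pics/side0.png

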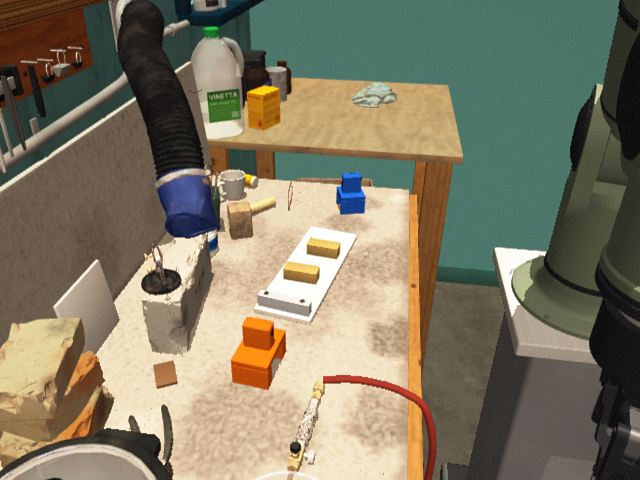

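The top view shows the fence at the board's left end (about (226,238)), the blocks at (275,241) and (321,255), the orange gauge at (158,230), and the hood at (195,135). The side view agrees. I'll localise them from colour plus depth next.

```bash
cat > vis.py <<'E'
import cv2,numpy as np
def cloud(c):
    v,u=np.mgrid[0:480,0:640]; z=np.asarray(c["range_z"],float)
    P=np.stack([(u-c["cx"])/c["fx"]*z,-(v-c["cy"])/c["fy"]*z,-z,np.ones_like(z)],-1)
    return (P@np.asarray(c["cam_to_world"]).T)[...,:3], z>0
def hsv(c): return cv2.cvtColor(np.asarray(c["image"]),cv2.COLOR_BGR2HSV)
def rect(P):
    (c,s,a)=cv2.minAreaRect(P[:,:2].astype(np.float32)); b=cv2.boxPoints((c,s,a))
    e=b[1]-b[0],b[2]-b[1]; e=max(e,key=np.linalg.norm)
    return np.round(c,1),np.round(sorted(s),1),round(np.degrees(np.arctan2(e[1],e[0]))%180,1)
def report(c):
    W,ok=cloud(c); H=hsv(c); h,s=H[...,0],H[...,1]; x,y,z=W[...,0],W[...,1],W[...,2]
    roi=ok&(x>300)&(x<700)&(abs(y)<450)
    def comps(m,lab,n=60):
        k,L,st,_=cv2.connectedComponentsWithStats(m.astype(np.uint8),connectivity=4)
        for i in range(1,k):
            if st[i,4]>n: P=W[L==i]; print(lab,st[i,:5],*rect(P),"z",np.round(np.percentile(P[:,2],[5,50,95]),1))
    comps(roi&(h>14)&(h<28)&(s>90)&(z>28)&(z<60),"yellow top")
    comps(roi&(h>3)&(h<16)&(s>170)&(z>84)&(z<105),"handle top",15)
    comps(roi&(h>3)&(h<16)&(s>170)&(z>40)&(z<60),"bridge top",15)
    comps(roi&(s<40)&(z>6)&(z<20),"board",500)
    comps(roi&(s<60)&(z>30)&(z<46)&(y<300),"fence top",40)
    m=ok&(h>100)&(h<125)&(s>100)&(x<800)&(z>100)&(z<900)
    if m.any(): P=W[m]; print("hood",np.round(np.percentile(P,[1,50,99],axis=0),0))
    print("bench z",np.median(z[roi&(abs(z)<6)]))
E
python3 - <<'E'
from vis import *
for n in ["top","side"]: print(n); report(dict(np.load(f"pics/{n}0.npz")))
E
```

```text
top
yellow top [131 212  48  33 739] [576.8 285.7] [59.1 89.1] 83.2 z [45.  47.6 50.2]
yellow top [267 226  16  32 420] [548.7  45.1] [27.4 64.7] 173.4 z [35.2 37.8 40.6]
yellow top [314 240  16  32 398] [518.5 -50.7] [26.4 64.3] 171.9 z [35.1 37.6 40.6]
handle top [141 215  15  21  51] [570.6 278.8] [20.2 43.7] 145.1 z [88. 90. 93.]
bridge top [161 218   5  16  31] [581.9 269.2] [ 5.3 31.6] 173.9 z [45.1 47.9 49.5]
board [ 215  213  158   74 6258] [539.3   4.7] [111.3 320. ] 79.7 z [ 9.1 11.9 14.7]
fence top [216 211  19  48 445] [564.9 146.5] [ 18.9 100. ] 169.6 z [34.3 37.7 40.8]
hood [[690. 180. 242.]
 [702. 203. 247.]
 [721. 228. 252.]]
bench z -0.08671435073671319
side
yellow top [307 238  33  16 355] [517.1 -47. ] [34.1 66.9] 172.5 z [29.4 37.5 39.7]
yellow top [284 262  36  17 430] [547.1  49.4] [34.4 67.3] 173.9 z [29.4 37.5 39.7]
yellow top [232 328  53  39 720] [573.9 287.2] [57.6 90. ] 82.3 z [46.5 48.2 50. ]
handle top [242 321  31  14 149] [571.9 295.9] [22.4 46.2] 18.5 z [84.6 89.  92.5]
bridge top [231 330  54  42 276] [556.1 302.9] [ 51.1 105. ] 49.5 z [40.5 45.1 48.3]
bridge top [242 334  34  18 180] [571.  288.4] [37.8 52.9] 25.3 z [47.8 54.1 59.1]
board [ 254  227  103   94 2851] [536.2   6. ] [111.4 325. ] 79.6 z [10.4 12.4 14.9]
fence top [257 290  55  20 516] [561.8 148.3] [ 23.  100.6] 168.6 z [31.2 37.6 40.2]
hood [[259. 108. 143.]
 [712. 178. 242.]
 [763. 592. 534.]]
bench z 0.320176931484184
```

```bash
cat > rob.py <<'E'
from workcell import *
import numpy as np
YF=np.radians(79.65); U=np.array([np.cos(YF),np.sin(YF),0])
def R(yaw_deg):
    a=np.radians(yaw_deg); c,s=np.cos(a),np.sin(a)
    return np.array([[c,s,0],[s,-c,0],[0,0,-1.]])
def st(l):
    s=read_state(); print(l,round(s["time"],2),np.round(s["eef_pos"],1),"gap",round(s["finger_gap"],1),"f",np.round(s["ft_force"],1)); return s
def snap(n,f):
    import cv2; c=camera(n); cv2.imwrite(f"pics/{f}.png",c["image"]); np.savez(f"pics/{f}.npz",**c); return c
E
python3 - <<'E'
from rob import *
g=[575.3,286.5]
movep(g+[150],R(82.7)); st("above")
print(movel(g+[55],max_speed=100,guard=15)); st("down")
clamp(); st("clamped")
movel(g+[130]); st("lifted")
snap("side","grasp"); snap("top","graspt")
E
```

```text
above 1.89 [574.7 287.8 150.2] gap 85.3 f [-0.1 -0.3 -0.8]
False
down 2.99 [575.7 286.7  55.7] gap 85.6 f [ 0.   0.  -0.5]
clamped 3.58 [575.5 286.6  55.3] gap 23.4 f [0.5 0.3 4.1]
lifted 4.23 [574.8 286.3 129.2] gap 23.4 f [-0.2  0.4 -1.7]
```

View pics/grasp.png

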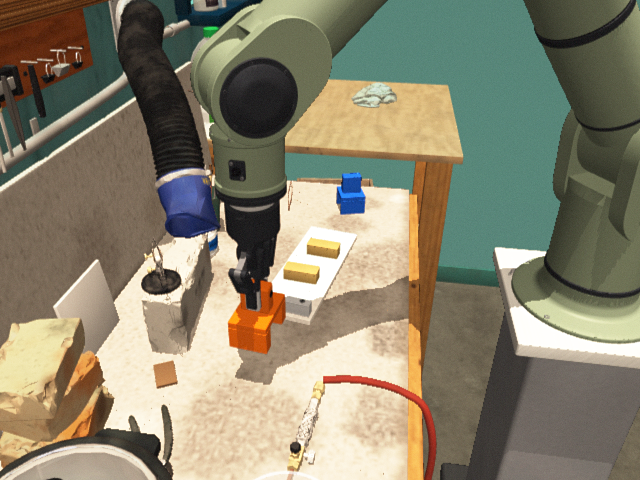

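The gauge hangs level in the jaws (at about (257,315)) with a 23.4 mm grip on the handle. Next I'll swing round the near side and lower it astride block 1.

Run:
```python
from rob import *
b=np.array([547.3,47.2])
movep([525,200,135],R(80)); st("via")
movep([*b,130],R(79.65)); st("over")
movel([*b,92],max_speed=120)
snap("side","over1")
print(movel([*b,69.5],max_speed=50,guard=10)); st("astride")
snap("side","ast1")
import cv2
i=np.hstack([cv2.resize(cv2.imread(f"pics/{n}.png")[200:360,210:370],(400,400),interpolation=cv2.INTER_CUBIC) for n in("over1","ast1")]); cv2.imwrite("pics/crop1.png",i)
```

```text
via 4.82 [524.8 199.3 134.8] gap 23.1 f [-0.3 -0.1 -0.9]
over 5.48 [547.6  47.6 129.6] gap 23.4 f [-0.1  0.8 -0.9]
False
astride 6.6 [547.3  47.2  69.4] gap 23.2 f [ 0.2 -0.  -1.1]
```

View pics/crop1.png

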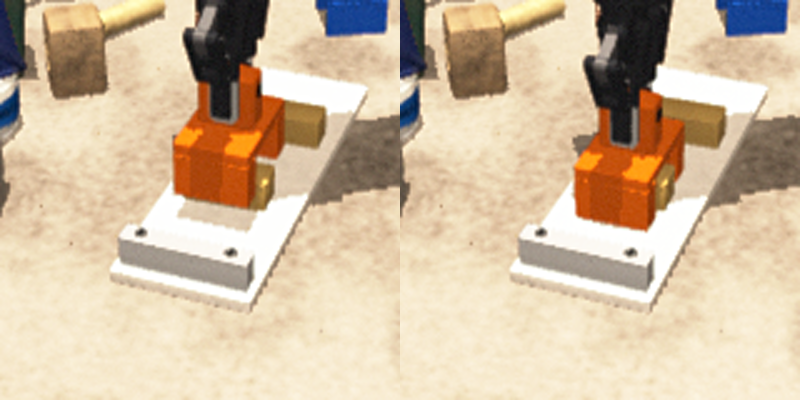

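The right-hand crop shows the gauge astride block 1, with the block end visible in the slot at about (663,192). Next I'll slide it to the fence.

Run:
```python
from rob import *
s=read_state(); p=np.array([547.3,47.2,69.5])
print(movel(p+34*U,max_speed=50,guard=15)); st("near")
print(movel(p+58*U,max_speed=15,guard=7)); s=st("contact")
wait(0.3); s=st("settled")
d=(s["eef_pos"]-p); print("travel",d@U, "lateral",d@[U[1],-U[0],0]); np.save("p1.npy",s["eef_pos"])
snap("side","fence1"); 
import cv2
cv2.imwrite("pics/crop2.png",cv2.resize(cv2.imread("pics/fence1.png")[220:340,230:350],(480,480),interpolation=cv2.INTER_CUBIC))
```

```text
False
near 7.48 [553.4  80.5  69.5] gap 23.3 f [-0.4 -0.8 -0.7]
True
contact 8.45 [555.5  94.2  69.2] gap 23.5 f [-0.6 -0.5 -1. ]
settled 8.75 [555.3  94.   68.9] gap 23.5 f [ 0.4 -1.2 -1.2]
travel 47.47690132092014 lateral -0.5526365025150208
```

View pics/crop2.png

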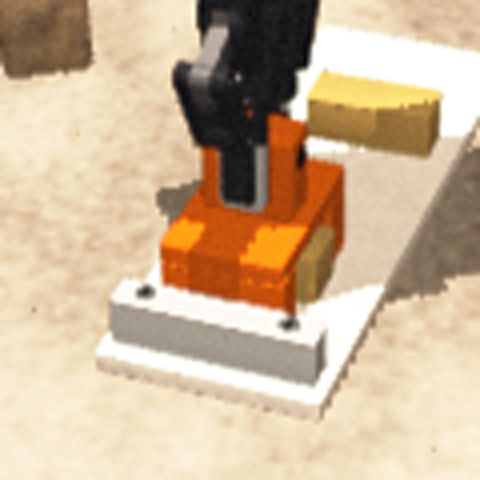

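The picture shows the leading leg flush against the fence (around (230,290)), after 47.5 mm of travel against the 46 mm predicted. The second contact should therefore come 70 mm behind this one.

Run:
```python
from rob import *
p1=np.load("p1.npy"); z=69.5
q=p1-8*U
movel([q[0],q[1],z],max_speed=40); movel([q[0],q[1],118]); 
W=snap("side","after1")
b=np.array([517.8,-49.3,0]); 
movel([b[0],b[1],118]); st("over2")
c=snap("top","after1t")
print(movel([b[0],b[1],z],max_speed=60,guard=10)); st("astride2")
L=(p1-b)@U-70; print("to travel",L)
snap("side","ast2")
import vis; vis.report(W)
import cv2
i=np.hstack([cv2.resize(cv2.imread(f"pics/{n}.png")[200:340,230:370],(400,400),interpolation=cv2.INTER_CUBIC) for n in("after1","ast2")]); cv2.imwrite("pics/crop3.png",i)
```

```text
over2 10.76 [518.  -48.4 117.9] gap 23.2 f [-0.   0.5 -1.2]
False
astride2 11.77 [518.  -49.4  69.7] gap 23.3 f [-0.3 -0.2 -1.7]
to travel 77.70670609804955
yellow top [318 239  22  15 242] [507.3 -46.9] [33.6 48.3] 173.1 z [29.5 37.5 40. ]
yellow top [276 276  38  15 239] [553.9  87.3] [31.6 67.8] 172.5 z [28.7 35.5 39.3]
handle top [310 240   8  14  54] [522.7  69.9] [ 7.7 42.8] 79.5 z [ 85.3  95.4 104. ]
handle top [271 259  35  16 331] [558.2 130. ] [17.5 61.8] 3.0 z [ 85.   94.7 104. ]
board [308 227  49  26 553] [ 514.4 -111.5] [ 83.6 112.1] 167.5 z [10.2 12.3 14.4]
board [254 286  74  35 651] [554.9 111.4] [110.1 112.1] 79.0 z [10.3 12.6 18.3]
fence top [257 290  55  20 511] [561.9 148.7] [ 22.  100.3] 170.0 z [31.4 37.7 40.3]
hood [[669. 111. 144.]
 [713. 178. 241.]
 [757. 249. 272.]]
bench z 0.30538237497592036
```

View pics/crop3.png

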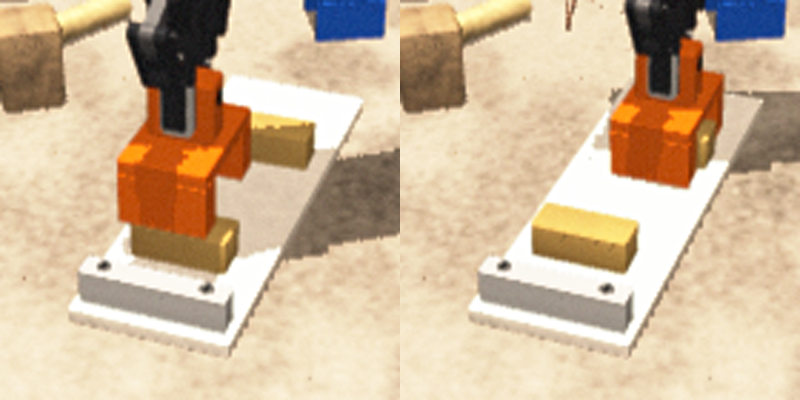

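Block 1 sits square near the fence (at about (585,238)) and the gauge is astride block 2. I'll confirm the first gap numerically, then slide.

Run:
```python
from rob import *; import vis
vis.report(dict(np.load("pics/ast2.npz")))
p1=np.load("p1.npy"); s=read_state(); p=np.array([517.8,-49.3,69.5]); L=(p1-p)@U-70
# keep the lateral start line; travel L along U
print(movel(p+(L-14)*U,max_speed=55,guard=15)); st("near")
print(movel(p+(L-0.2)*U,max_speed=15,guard=6)); wait(0.3); s=st("end")
print("short by",L-(s["eef_pos"]-p)@U)
c=snap("side","set2"); vis.report(c)
import cv2
cv2.imwrite("pics/crop4.png",cv2.resize(c["image"][210:340,230:360],(520,520),interpolation=cv2.INTER_CUBIC))
```

```text
yellow top [276 271  37  19 464] [554.7  86.3] [32.5 68.7] 169.1 z [29.3 37.6 39.8]
handle top [328 216   8  14  68] [498.2 -40.2] [11.5 23.8] 48.4 z [ 85.4  95.3 103.9]
handle top [313 219   4   7  21] [535.5 -40.7] [3.4 8.5] 154.4 z [85.  92.8 98.2]
bridge top [334 229   9  16  41] [487.4 -52.7] [ 4.1 59.9] 80.3 z [41.6 54.2 59.1]
bridge top [303 242  31  15 254] [522.3  -4.6] [22.7 61.4] 5.5 z [41.4 50.6 59.4]
board [ 254  241   91   80 1909] [541.8  40.9] [110.5 253.8] 79.5 z [10.4 12.4 15.9]
fence top [257 290  55  20 522] [561.8 148.7] [ 22.  100.6] 170.2 z [31.2 37.4 40.2]
hood [[668. -47. 143.]
 [713. 178. 241.]
 [762. 248. 272.]]
bench z 0.31455422491029594
False
near 13.12 [529.2  13.   69.5] gap 23.1 f [ 0.4 -0.8 -1.5]
False
end 14.49 [531.8  26.9  69.5] gap 23.3 f [ 0.5 -0.2 -0.8]
short by 0.2433324611670571
yellow top [245 214   7  15  64] [ 692.7 -104. ] [10.2 14.6] 26.7 z [29.7 45.5 58.8]
yellow top [322 259   9  12  75] [500.7  23.2] [10.9 33.5] 80.8 z [29.3 37.  39.2]
yellow top [276 271  38  19 477] [553.7  82.9] [38.2 67.8] 170.2 z [29.5 37.5 39.7]
handle top [315 234   9  14  76] [512.7  36.8] [12.3 22.8] 43.6 z [ 85.4  94.2 103.6]
handle top [300 239   3   6  16] [549.9  35.3] [3.9 5.6] 99.9 z [85.5 91.1 95.7]
bridge top [290 246  42  32 335] [514.   47.6] [ 49.9 101.1] 44.9 z [41.2 50.2 59.4]
board [254 274  81  47 955] [550.9  88.4] [109.9 155.4] 79.9 z [10.4 12.5 17.7]
fence top [257 290  55  21 521] [562.2 148. ] [ 23.4 102. ] 170.1 z [30.9 37.6 40.3]
hood [[669. 109. 144.]
 [713. 178. 241.]
 [761. 248. 272.]]
bench z 0.2986314217999393
```

View pics/crop4.png

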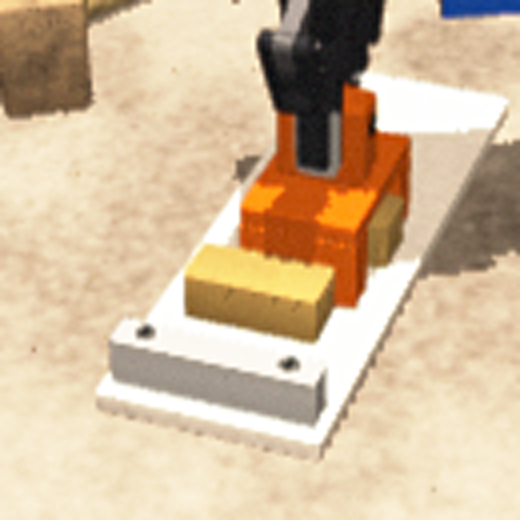

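Leg against block 1, and the arm stopped where planned. I'll lift off, back away to the near side and measure both gaps while still holding the gauge.

Run:
```python
from rob import *; import vis,cv2
p=np.append(read_state()["eef_pos"][:2],0); q=p-8*U
movel([q[0],q[1],69.5],max_speed=40); movel([q[0],q[1],125])
movep([525,200,135],R(80)); movep([568,280,130],R(82.7)); st("away")
for n in ("top","side"):
    c=snap(n,"fin"+n); vis.report(c)
```

```text
away 16.62 [568.2 279.3 129. ] gap 23.1 f [-0.2 -0.9 -0.9]
yellow top [248 223  18  32 431] [555.8  82. ] [28.1 65.1] 169.6 z [35.2 37.7 40.2]
yellow top [281 234  17  33 414] [530.9  15.4] [26.9 64.6] 170.0 z [34.9 37.6 40.3]
board [ 215  213  158   74 6221] [539.    4.7] [110.6 319.4] 79.6 z [ 9.2 12.  14.7]
fence top [216 211  19  49 452] [564.5 146.4] [ 18.7 100.4] 169.3 z [33.8 37.7 40.7]
hood [[325.  87. 242.]
 [701. 205. 248.]
 [717. 239. 756.]]
bench z -0.03300642322034264
yellow top [295 254  35  17 399] [529.  19.] [35.2 67.7] 172.2 z [29.7 37.3 39.7]
yellow top [276 271  37  19 453] [553.6  85. ] [34.3 67.9] 168.2 z [29.6 37.5 39.5]
handle top [280 302  11  16  81] [534.9 250.5] [11.5 20.7] 48.9 z [ 84.8  92.5 103.5]
handle top [235 329  41  18 437] [570.  322.7] [18.2 61. ] 7.7 z [ 85.   94.2 103.8]
board [ 280  227   77   73 2178] [530.8 -22. ] [110.7 268.4] 79.4 z [10.3 12.3 14.4]
fence top [291 296  21  14 196] [532.1 154.5] [22.  39.6] 169.2 z [31.2 37.6 40.9]
hood [[669. 111. 144.]
 [712. 178. 241.]
 [757. 248. 272.]]
bench z 0.30042179625593235
```

Both gaps check out: block spacing is 70.0 mm centre to centre (a 40 mm gap), block 1 is about 55 mm from the fence face, and both are square to under 1°. Next I'll set the gauge down.

Run:
```python
from rob import *; import vis,cv2
movel([568,280,64]); print(movel([568,280,55],max_speed=20,guard=6)); st("down")
open_gripper(); st("open"); movel([568,280,160],max_speed=120)
movep([480,400,230],R(75)); st("clear")
for n in ("top","side"): c=snap(n,"end"+n); vis.report(c)
```

```text
True
down 17.78 [568.  280.1  55.2] gap 23.2 f [-2.1 -0.5  8.3]
open 18.41 [567.6 279.8  54.6] gap 85.2 f [-0.5 -0.7  0.2]
clear 20.13 [479.8 399.8 229.5] gap 85.3 f [ 0.5 -1.3 -0.2]
yellow top [135 215  47  34 719] [569.6 278.8] [59.7 88.8] 82.5 z [44.9 47.6 50.2]
yellow top [248 223  18  33 430] [556.  82.] [28.1 65.4] 169.6 z [34.4 37.8 40.2]
yellow top [281 234  17  33 412] [530.8  15.5] [27.  64.4] 170.2 z [34.9 37.6 40.2]
handle top [145 219  14  21  48] [562.5 271.2] [17.9 42.6] 146.9 z [87.2 90.5 93. ]
bridge top [162 221   7  23  53] [568.6 264.5] [ 6.7 45.8] 172.3 z [45.6 48.1 50.7]
bridge top [136 239  11   7  34] [546.7 313.4] [ 7.3 23.9] 65.1 z [44.9 47.2 49.6]
board [ 215  213  158   74 6209] [538.9   4.4] [110.7 319.4] 79.6 z [ 9.3 12.  14.7]
fence top [216 211  19  49 448] [564.6 146.4] [18.7 99.6] 169.8 z [34.  37.7 40.4]
hood [[690. 180. 242.]
 [702. 204. 247.]
 [719. 227. 252.]]
bench z -0.08308188291874785
yellow top [245 215   7  13  67] [ 694.2 -104.6] [11.8 14.1] 14.2 z [30.4 43.7 56.6]
yellow top [301 275  12  15 127] [529.3  88.8] [18.4 34.9] 87.9 z [29.2 37.3 39.5]
yellow top [237 326  54  38 690] [567.  280.3] [59.  90.4] 82.6 z [46.7 48.2 49.8]
handle top [248 320  31  13 121] [563.9 290. ] [21.3 47. ] 18.3 z [84.4 87.7 90.7]
bridge top [249 336  32  13 157] [562.8 288.8] [23.5 49.7] 19.2 z [48.6 54.5 59.4]
bridge top [237 336  51  34 276] [552.  305.3] [46.8 92.2] 43.3 z [40.7 45.7 49.1]
board [ 298  232   59   90 1180] [509.3  11.3] [ 56.4 321.4] 79.7 z [10.1 12.3 14.6]
fence top [257 290  24  14 190] [589.1 148.1] [21.5 46.9] 157.9 z [31.4 37.3 40.2]
fence top [301 298  11  12  98] [521.8 156. ] [19.8 21.5] 85.8 z [31.5 37.7 40.6]
hood [[442. 111. 144.]
 [712. 179. 242.]
 [757. 398. 364.]]
bench z 0.3023496438045754
```

View pics/endside.png

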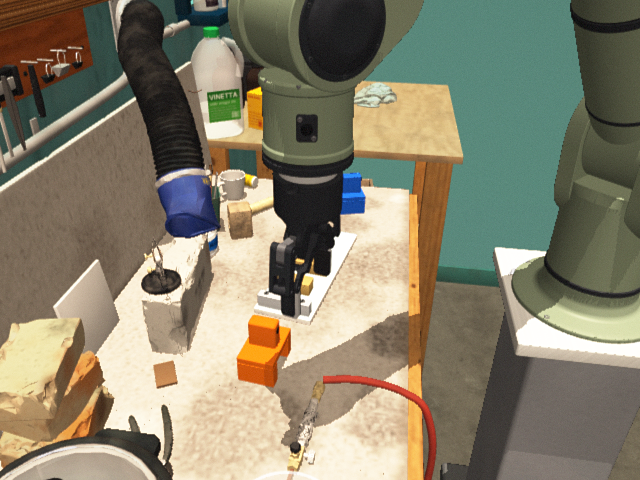

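The gauge stands upright on the bench at about (264,350), clear of the board, and the gripper is well clear of everything.

```bash
python3 -c "
from workcell import *
finish_job()"
```

```text
the job is handed in; nothing more can be done
```

I set both 40 mm gaps with the orange gauge, stood it back on the bare bench, and handed the job in at about 20 s. The job reported no verdict.

**What I did:** I lowered the gauge astride block 1 and slid that block until the leading leg touched the fence. The travel was 47.5 mm against 46 mm predicted. I then stepped the gauge to block 2 and slid that block to the point 70 mm behind the fence contact. I stopped this slide by position, not force: it ended 0.2 mm short of nominal contact and the force guard never tripped. The picture showed the leg at block 1.

**Last checks (top camera):**

| Check | Measured | Target |
|---|---|---|
| Block 1 centre to block 2 centre | about 70 mm (40 mm gap) | 60 to 80 mm |
| Block 1 centre to fence face | about 55 mm (40 mm gap) | 45 to 65 mm |
| Blocks square to the fence | within about 1° | within 10° |
| Tops of both blocks above the bench | about 38 mm, so flat | 38 mm nominal |
| Gauge bridge top above the bench | about 48 mm, so upright on the bench and off the board | 48 mm nominal |

The fence distance uses my own estimate of the fence bar's thickness, about 19 mm.

**Disagreements:** The side camera put positions 2–4 mm away from the top camera. That is roughly the calibration error, plus some block side face caught in the side view. In the final side picture the arm partly hid the blocks, so the final block figures rest on the top view. No check failed.

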